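# Locate a press tool head in the corner of its jig and hold it there

### The arm

A 6-joint arm with a two-finger parallel gripper is mounted at the origin on the work surface. World frame = base frame: x ahead of the robot, y to its left, z up, the work surface at z = 0. Lengths are in m, angles in rad, forces in N, time in s.
With the tool pointing down it reaches from about 0.25 to 0.775 m from the base axis. Payload 4 kg.
Tool frame: the origin (TCP) lies between the finger pads; the fingertips stand arm.tip_extent ahead of it and the grasp point (between the pads) is the TCP (arm.tip_extent is the distance from the TCP to the fingertips, in m); z points along the fingers, y is the line along which they close (so a half turn about z gives the same grasp; the last joint's range is limited). The gripper opens to 85 mm and grips with 20 to 120 N. Pads are 22 mm wide; open, the fingers measure 114 mm over their backs; the gripper's body (76 mm by 85 mm) begins 54 mm behind the grasp point. The pads swing forward as they close: fully open they stand 13 mm farther back than shut.
Start: joints at [-1.214, 0.087, 1.371, -0, 1.684, -0.103], TCP at [0.244, -0.493, 0.25] pointing down, gripper open.
Joint ranges: [-3.1, 3.1], [-0.76, 2.03], [0.27, 2.55], [-1.08, 4.22], [0.17, 2.65], [-2.57, 2.57]. Speed limits (rad/s): [2.79, 2.79, 3.14, 3.14, 3.14, 3.14].

### API

Orientations are given as a rotation vector (axis times angle).
In Python, from cell import arm gives the robot as it stands.
- The arm moves only by the tool step_arm, never from a script. Its argument "series" is a list that holds one entry, the list of rows, each a list of 7 numbers: the shift along the tool's x, y, z normalised to -1 to 1, where 1 is 0.04 m, then the turn, a rotation vector about the tool's x, y, z normalised to -1 to 1, where 1 is 5 degrees, then the opening, from -1 (shut) to 1 (fully open), so that 0 is half open. A call has exactly 5 rows; each row shifts and turns the commanded pose from where the row before left it, along the tool's axes as they then stand; what a row does not reach is not made up. A row lasts 1/12 s, in which the tool goes at most 41.7 mm and 7.16 degrees, less where a joint would pass 70% of its speed; a pose out of reach is approached as far as the arm can. A call with a number of a shift or a turn outside -1 to 1 is refused whole. A call with a gripper value outside its range is refused whole. The fingers move at their own pace and stop on an object; "force" is the grip in N (left out, the last holds). Time passes only in rows, so rows that do not move let the fingers close, or fill a call up. It gives the time, the measured TCP pose, the force, the opening and the grip force at its end, in the units of the state.
- arm.get_obs(): the state, without advancing time (a new reading comes with each control period).
- arm.grab_frame(name): name is "scene" or "side" or "wrist"; returns a dict with "frame" (420x560x3 uint8, blue, green, red), "vfov" (degrees; the focal length in pixels is half the picture's height over the tangent of half this angle, whatever the lens; pixels are square), "cx", "cy" (the principal point, pixels), "T" (4x4, takes a point from camera to world coordinates). Camera axes: x right, y down, z forward; pixel columns grow to the right and rows downward; lengths in m; the calibration is good to about 2 mm. A picture is of the moment at which its call begins. There is no depth.
- arm.job_done(): hands the job in; it is judged then, once.
The state is a dict: "clock": time; "joint_pos": joint angles; "joint_vel": joint speeds; "joint_efforts": joint torques, N m; "tool_pos": TCP position; "tool_rot": TCP orientation; "wrist_force": force on the tool from outside, world axes, zero at the start; "moment": the same for the moment, N m; "grip_width": finger opening in m; "gripper_force": force on a finger pad.
Only numpy, scipy, OpenCV 4.12 (cv2) and the standard library are available. Lean on these libraries where they do the work, as an engineer would, in place of code of your own. Each camera call takes 0.05 s, during which the arm holds its last target. There are 200 camera calls.

### The job

Pick up the rectangular tool head and set it down flat on the floor of the jig's pocket, long side along the long stop, still clear of both steel stops. Then slide it into the corner until it lies square against both stops, and finish while still holding it pressed firmly against both, so that a colleague could pin it. Leave the round tool head and the other things on the bench where they are.

Things in the scene. Friction and masses are not known exactly. Their poses are not given: they have to be found in the camera images.
- head_grip (a point): Centre of the hub of the loose rectangular aluminium tool head: an upright block 36 mm (x) by 26 mm (y) by 45 mm tall on the middle of its plate. Grip it across the 26 mm (along y). The point is 40.5 mm above the plate's underside, 22.5 mm above the plate's top and 22.5 mm below the hub's top. z is up; half a turn about z gives the same part.
- pocket (a point): Centre of the pocket floor of the jig, a black plate 150 (x) by 124 (y) by 10 mm fixed on the bench. The floor, its top, is smooth and slippery. The pocket is 100 mm (x) by 76 mm (y), 16 mm more each way than the head. Steel stops 14 mm high at +x and +y; rims 5 mm high, 10 mm wide at -x and -y. With the head home, its x along this x, the hub's centre is 8 mm to +x, 8 mm to +y and 40.5 mm up from here.
- stop_long: Fixed rigid steel bar, 100 mm (along the pocket's x) by 14 mm, 14 mm high, at the pocket's +y side. Origin: centre of its underside, at pocket floor height, 45 mm from the pocket's centre; its inner face is 38 mm from that centre. Axes as the pocket's.
- stop_short: Fixed rigid steel bar, 76 mm (along the pocket's y) by 14 mm, 14 mm high, at the pocket's +x side. Origin: centre of its underside, at pocket floor height, 57 mm from the pocket's centre; its inner face is 50 mm from that centre. Axes as the pocket's.
- round_head: Bystander: loose round aluminium tool head, a disc 76 mm across and 18 mm thick with a round hub 26 mm across and 40 mm tall. It may stand where the rectangular one stood, and the other way about. Origin at the centre of the underside.
- caliper: Bystander: loose steel caliper, 230 mm long, lying flat, 12 mm high, origin under the middle of its beam.
- collar: Bystander: loose brass collar, 42 mm across, 16 mm high, origin at the centre of its underside.
- oil: Bystander: loose white plastic bottle, 48 mm across, 100 mm tall, origin at the centre of its underside.
- wrench: Bystander: loose steel wrench, 150 mm long, lying flat, origin under its middle.
- tub: Bystander: loose clear plastic tub, 110 mm across, 75 mm high, origin at the centre of its underside.
- case: Bystander: loose green divided case, 115 by 135 mm, 40 mm high with a lid 75 mm high standing open at its +x side, origin at the centre of its underside.
- head: The rectangular tool head as a whole, bare aluminium, about 0.36 kg, standing flat on the bench: plate 84 mm (x) by 60 mm (y) by 18 mm, the hub on its middle, and a dark round stub 16 mm across and 16 mm tall on the plate 31 mm either side of the hub along x. Origin: centre of the plate's underside; axes as at the hub.
There are look-alikes about, which are no part of the job. Leave any pink or turquoise look-alike of the head alone. Leave any red look-alike of the part that bears pocket alone.

How it is judged:
By the outcome, as a careful person would: the job done as asked, in the order asked, and still so for the second after the job is handed in, while the arm keeps its last pose, push and grip.
It also fails if it takes over 46 s, if anything falls off the work surface, if the arm or the gripper's body presses on something with over 40 N, if the wrist force passes 120 N, or if a joint passes its speed limit or range.

## Working session

There is one attempt and no reset: what is moved stays moved. The work goes in short steps, Python scripts to look and compute and a tool call to move; the robot and the scene stay as the last step left them, time stands still between calls to the robot, and variables do not carry over. Pictures are saved under pics/ and viewed, at most 10 in all, crops included, and the job is handed in when it is done.

Besides the shell and the picture viewer there is one more tool, called after ">>>" as a command line: name --argument value ..., lists and objects as JSON in quotes. step_arm: Moves the arm, as the interface text tells. Scaled input: -1 to 1 covers 0.04 m each way for a shift and 5 degrees each way for a turn. Its arguments: {"type":"object","properties":{"series":{"type":"array","items":{"type":"array","items":{"type":"array","items":{"type":"number"}}}},"force":{"type":"number"}},"required":["series"]}

```bash
mkdir -p pics
python3 - <<'E'
from cell import arm
import cv2,pickle
d={}
for n in("scene","side"):
    f=arm.grab_frame(n);d[n]=f;cv2.imwrite(f"pics/{n}0.png",f["frame"]);print(n,f["vfov"],f["cx"],f["cy"],f["T"].round(3).tolist())
pickle.dump(d,open("f0.pkl","wb"))
print(arm.tip_extent,arm.get_obs())
E
```

```text
scene 50.331045419520066 275.3113579150766 210.08907783376318 [[0.743, 0.532, -0.406, 1.014], [0.669, -0.575, 0.471, -0.48], [0.017, -0.622, -0.783, 1.015], [0.0, 0.0, 0.0, 1.0]]
side 45.65985335970893 274.16096665767265 210.69843536624822 [[0.999, -0.036, 0.028, 0.478], [-0.046, -0.767, 0.64, -0.861], [-0.001, -0.641, -0.768, 1.237], [0.0, 0.0, 0.0, 1.0]]
0.019 {'clock': 0.1, 'joint_pos': array([-1.21409296e+00,  8.79146273e-02,  1.37213815e+00, -6.01536593e-06,
        1.68360461e+00, -1.03091625e-01]), 'joint_vel': array([ 5.81350841e-05, -9.84381236e-04, -3.92218260e-03, -2.25200220e-03,
        9.18923306e-04, -1.16861330e-03]), 'joint_efforts': array([ 1.92609717e-03, -3.53013146e+01, -3.14219248e+01, -1.72697560e-04,
        7.94990163e-03, -1.37005611e-05]), 'tool_pos': array([ 0.24392167, -0.49248501,  0.24922004]), 'tool_rot': array([-3.05694326e+00, -7.15431377e-01,  4.19207986e-04]), 'wrist_force': array([-0.55650914,  0.00531693, -0.24568819]), 'moment': array([ 0.01937154, -0.02152372, -0.00048968]), 'gripper_force': 0.0, 'grip_width': 0.08513436826952868}
```

View pics/scene0.png

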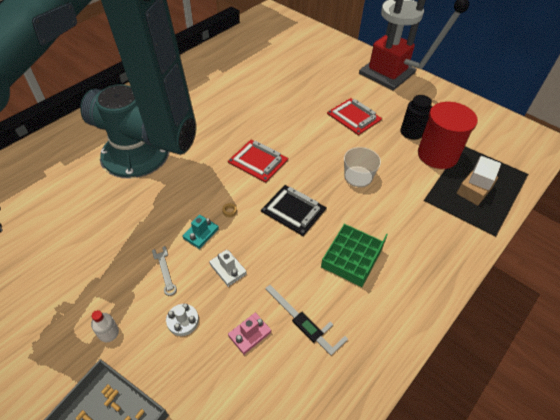

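View pics/side0.png

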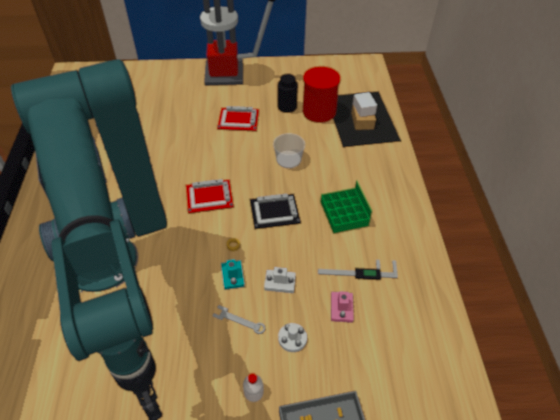

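Scene view. Possible heads: turquoise (200,231), bare aluminium rectangular (228,266), round (182,319), pink (249,333). Possible jigs: red (258,160), red (355,115), black (294,208). I choose the aluminium head at (228,266) and the black jig at (294,208). In the side view they are at (281,280) and (275,210).

Run:
```python
import pickle,cv2,numpy as np
d=pickle.load(open("f0.pkl","rb"))
def crop(n,x,y,w,h,s):
    c=cv2.resize(d[n]["frame"][y:y+h,x:x+w],None,fx=s,fy=s,interpolation=cv2.INTER_CUBIC)
    return c
a=crop("scene",205,240,48,48,6);b=crop("scene",256,180,76,56,5)
e=crop("side",257,260,48,40,6);g=crop("side",244,188,64,44,6)
W=np.zeros((600,800,3),np.uint8)
for im,x,y in((a,0,0),(b,300,0),(e,0,300),(g,300,300)): W[y:y+im.shape[0],x:x+im.shape[1]]=im
cv2.imwrite("pics/c1.png",W)
```

```text
(no output)
```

View pics/c1.png

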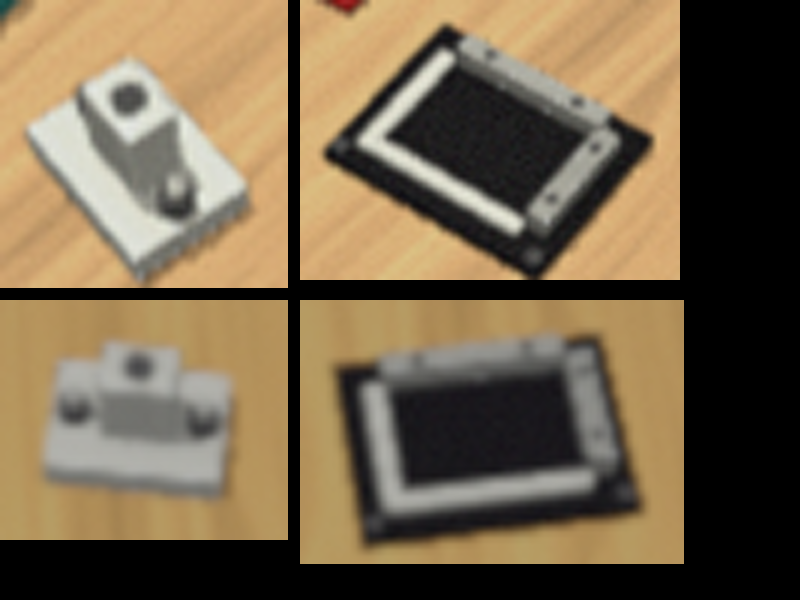

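The crops show the bare rectangular head with its hub, two stubs and long plate, and the black jig with its stops on the far and right sides as seen from the side camera. I'll fit poses to the corners.

```bash
cat > h.py <<'E'
import numpy as np
def ray(f,u,v,z):
    F=f["frame"].shape[0]/2/np.tan(np.radians(f["vfov"])/2)
    d=f["T"][:3,:3]@np.array([(u-f["cx"])/F,(v-f["cy"])/F,1]);o=f["T"][:3,3]
    return (o+d*(z-o[2])/d[2])[:2]
def fit(P,W):  # 2D rigid fit: model P -> world W
    P=np.array(P,float);W=np.array(W);p=(P-P.mean(0))@[1,1j];w=(W-W.mean(0))@[1,1j]
    a=np.angle((w*p.conj()).sum());R=np.array([[np.cos(a),-np.sin(a)],[np.sin(a),np.cos(a)]])
    t=W.mean(0)-R@P.mean(0);return t,np.degrees(a),np.linalg.norm(P@R.T+t-W,axis=1),np.abs(w).sum()/np.abs(p).sum()
E
python3 - <<'E'
import pickle;from h import *
d=pickle.load(open("f0.pkl","rb"))
def run(tag,n,ox,oy,s,pts,model,z):
    W=[ray(d[n],ox+(x+.5)/s-.5,oy+(y+.5)/s-.5,z) for x,y in pts]
    if len(W)>1:
        t,a,r,k=fit(model,W);print(tag,n,t.round(4),round(a,1),(r*1e3).round(1),round(k,3))
    else: print(tag,n,W[0].round(4))
J=[(-.075,-.062),(-.075,.062),(.075,.062),(.075,-.062)]
run("jig","scene",256,180,5,[(25,155),(147,25),(353,140),(237,278)],J,.01)
run("jig","side",244,188,6,[(67,245),(36,68),(300,37),(342,210)],J,.01)
H=[(-.042,-.03),(-.042,.03),(.042,.03),(.042,-.03)]
run("headplate","side",257,260,6,[(45,178),(57,60),(232,75),(222,190)],H,.018)
run("headplate","scene",205,240,6,[(25,130),(248,188),(140,265)],[H[1-1] if 0 else H[0] if 0 else (-.042,-.03),(.042,.03) if 0 else (.042,.03),(.042,-.03)],.018)
run("hubtop","side",257,260,6,[(139,67)],0,.063)
run("hubtop","scene",205,240,6,[(129,97)],0,.063)
E
```

```text
jig scene [0.5275 0.1632] 6.2 [2.5 1.3 2.5 2.1] 0.98
jig side [0.5242 0.1631] 6.4 [2.4 1.9 2.1 2.4] 0.981
headplate side [ 0.5264 -0.1035] -7.7 [2.9 3.  1.9 2. ] 1.027
headplate scene [ 0.5288 -0.1019] -8.8 [0.5 1.6 1.3] 0.991
hubtop side [ 0.5263 -0.1001]
hubtop scene [ 0.5265 -0.1003]
```

>>> step_arm --series '[[[0,0,0,0,0,1,1],[0,0,0,0,0,1,1],[0,0,0,0,0,1,1],[0,0,0,0,0,1,1],[0,0,0,0,0,1,1]]]'

```text
clock: 0.52
tool_pos: [0.244, -0.4926, 0.2496]
tool_rot: [-3.14, -0.03, 0.001]
wrist_force: [0.1, 0.3, -0.3]
grip_width: 0.0856
gripper_force: 0.0
```

>>> step_arm --series '[[[0,0,0,0,0,0.96,1],[0,0,0,0,0,0.96,1],[0.4,-0.8,0,0,0,0,1],[0.4,-0.8,0,0,0,0,1],[0.4,-0.8,0,0,0,0,1]]]'

```text
clock: 0.93
tool_pos: [0.3054, -0.4038, 0.2494]
tool_rot: [-3.132, 0.229, 0.001]
wrist_force: [1.4, 0.0, -0.0]
grip_width: 0.0853
gripper_force: 0.0
```

>>> step_arm --series '[[[0.4,-0.8,0,0,0,0,1],[0.4,-0.8,0,0,0,0,1],[0.4,-0.8,0,0,0,0,1],[0.4,-0.8,0,0,0,0,1],[0.4,-0.8,0,0,0,0,1]]]'

```text
clock: 1.35
tool_pos: [0.408, -0.2562, 0.2499]
tool_rot: [-3.133, 0.226, 0.001]
wrist_force: [0.2, -0.1, -0.8]
grip_width: 0.0853
gripper_force: 0.0
```

>>> step_arm --series '[[[0.47,-0.86,0,0,0,0,1],[0.47,-0.86,0,0,0,0,1],[0.47,-0.86,0,0,0,0,1],[0.47,-0.86,0,0,0,0,1],[0.47,-0.86,0,0,0,0,1]]]'

```text
clock: 1.77
tool_pos: [0.5258, -0.0993, 0.2498]
tool_rot: [3.133, -0.226, -0.001]
wrist_force: [1.3, -1.5, -0.0]
grip_width: 0.0854
gripper_force: 0.0
```

>>> step_arm --series '[[[0,0,0.5,0,0,0,1],[0,0,0.5,0,0,0,1],[0,0,0.5,0,0,0,1],[0,0,0,0,0,0,1],[0,0,0,0,0,0,1]]]'

```text
clock: 2.18
tool_pos: [0.5243, -0.1008, 0.1887]
tool_rot: [-3.133, 0.226, 0.006]
wrist_force: [-0.5, -0.3, 1.1]
grip_width: 0.0854
gripper_force: 0.0
```

Run:
```python
from cell import arm
import cv2,pickle
d={}
f=arm.grab_frame("wrist");cv2.imwrite("pics/w1.png",f["frame"]);pickle.dump(f,open("w1.pkl","wb"))
print(arm.get_obs()["tool_pos"],f["vfov"],f["T"].round(3).tolist())
```

```text
[ 0.52512905 -0.10127054  0.19042715] 71.36520375861475 [[-0.145, -0.934, -0.326, 0.608], [-0.989, 0.137, 0.048, -0.114], [-0.0, 0.33, -0.944, 0.312], [0.0, 0.0, 0.0, 1.0]]
```

View pics/w1.png

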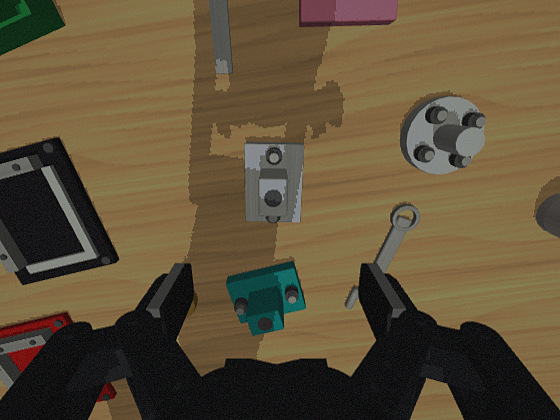

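The wrist view shows the rectangular head right below: plate corners (246,143), (303,143), (301,222), (246,222), hub hole (272,198). The jig's -y edge runs (57,139)–(119,261).

Run:
```python
import pickle;from h import *
f=pickle.load(open("w1.pkl","rb"))
W=[ray(f,u,v,.018) for u,v in((246,143),(303,143),(301,222),(246,222))]
print(fit([(.042,.03),(.042,-.03),(-.042,-.03),(-.042,.03)],W))
print("hub",ray(f,272,198,.063))
W=[ray(f,u,v,.01) for u,v in((57,139),(119,261))]
print(fit([(.075,-.062),(-.075,-.062)],W))
```

```text
(array([ 0.52867089, -0.10037594]), np.float64(-8.864939470046293), array([0.00197891, 0.00168413, 0.0003468 , 0.00058109]), np.float64(0.9940571945161555))
hub [ 0.52852124 -0.09880784]
(array([0.52572755, 0.16334184]), np.float64(6.842991602198831), array([0.00233292, 0.00233292]), np.float64(0.9688944620352713))
```

>>> step_arm --series '[[[0.06,-0.03,0.8,0,0,0,1],[0,0,0.8,0,0,0,1],[0,0,0.8,0,0,0,1],[0,0,0.8,0,0,0,1],[0,0,0.25,0,0,0,1]]]'

```text
clock: 2.65
tool_pos: [0.5256, -0.1001, 0.049]
tool_rot: [-3.132, 0.227, 0.009]
wrist_force: [-1.1, 0.3, -1.4]
grip_width: 0.0855
gripper_force: 0.0
```

>>> step_arm --series '[[[0,0,0.2,0,0,0,1],[0,0,0,0,0,0,1],[0,0,0,0,0,0,-0.2],[0,0,0,0,0,0,-0.2],[0,0,0,0,0,0,-0.3]]]' --force 40

```text
clock: 3.07
tool_pos: [0.5294, -0.1009, 0.0468]
tool_rot: [3.132, -0.226, 0.007]
wrist_force: [0.7, 0.8, -0.1]
grip_width: 0.0516
gripper_force: 0.0
```

>>> step_arm --series '[[[0,0,0.1,0,0,0,-0.2],[0,0,0,0,0,0,-1],[0,0,0,0,0,0,-1],[0,0,0,0,0,0,-1],[0,0,0,0,0,0,-1]]]' --force 60

```text
clock: 3.48
tool_pos: [0.5282, -0.1003, 0.0409]
tool_rot: [-3.133, 0.226, -0.002]
wrist_force: [-0.4, 1.7, 4.8]
grip_width: 0.0253
gripper_force: 60.7
```

>>> step_arm --series '[[[0,0,0,0,0,0,-1],[0,0,0,0,0,0,-1],[0,0,0,0,0,0,-1],[0,0,0,0,0,0,-1],[0,0,0,0,0,0,-1]]]'

```text
clock: 3.9
tool_pos: [0.5282, -0.1003, 0.0409]
tool_rot: [-3.133, 0.226, -0.002]
wrist_force: [-0.1, 1.7, 5.5]
grip_width: 0.0254
gripper_force: 60.8
```

>>> step_arm --series '[[[0,0,-0.3,0,0,0,-1],[0,0,-0.6,0,0,0,-1],[0,0,-0.6,0,0,0,-1],[0,0,-0.6,0,0,0,-1],[0,0,-0.4,0,0,0,-1]]]'

```text
clock: 4.32
tool_pos: [0.5274, -0.1008, 0.1416]
tool_rot: [3.132, -0.226, -0.001]
wrist_force: [0.8, -0.6, -3.7]
grip_width: 0.025
gripper_force: 59.8
```

>>> step_arm --series '[[[0,0,0,0,0,-0.6,-1],[0,0,0,0,0,-0.6,-1],[0,0,0,0,0,-0.6,-1],[0,0,0,0,0,-0.6,-1],[0,0,0,0,0,-0.55,-1]]]'

```text
clock: 4.73
tool_pos: [0.5263, -0.1005, 0.1387]
tool_rot: [-3.136, -0.182, 0.007]
wrist_force: [0.5, -0.3, -4.0]
grip_width: 0.0255
gripper_force: 59.9
```

>>> step_arm --series '[[[0.07,-0.4,0,0,0,0,-1],[0.07,-0.7,0,0,0,0,-1],[0.07,-0.7,0,0,0,0,-1],[0.07,-0.7,0,0,0,0,-1],[0.07,-0.7,0,0,0,0,-1]]]'

```text
clock: 5.15
tool_pos: [0.5257, 0.029, 0.1388]
tool_rot: [3.136, 0.177, -0.006]
wrist_force: [-0.8, -0.5, -3.6]
grip_width: 0.0256
gripper_force: 59.9
```

>>> step_arm --series '[[[0.07,-0.8,0,0,0,0,-1],[0.07,-0.8,0,0,0,0,-1],[0.07,-0.8,0,0,0,0,-1],[0.07,-0.6,0,0,0,0,-1],[0.07,-0.34,0,0,0,0,-1]]]'

```text
clock: 5.57
tool_pos: [0.5244, 0.1649, 0.1388]
tool_rot: [3.136, 0.182, -0.006]
wrist_force: [-0.0, -0.2, -4.3]
grip_width: 0.0258
gripper_force: 60.1
```

>>> step_arm --series '[[[0,0,0,0,0,0,-1],[0,0,0,0,0,0,-1],[0,0,0,0,0,0,-1],[0,0,0,0,0,0,-1],[0,0,0,0,0,0,-1]]]'

```text
clock: 5.98
tool_pos: [0.5261, 0.1614, 0.1401]
tool_rot: [3.136, 0.175, -0.001]
wrist_force: [-0.4, -0.2, -3.1]
grip_width: 0.0254
gripper_force: 60.1
```

Run:
```python
from cell import arm
import cv2,pickle
d={n:arm.grab_frame(n) for n in("scene","side","wrist")};pickle.dump(d,open("f2.pkl","wb"))
o=arm.get_obs();print(o["tool_pos"],o["tool_rot"],o["wrist_force"],o["grip_width"])
cv2.imwrite("pics/w2.png",d["wrist"]["frame"])
```

```text
[0.5261189  0.1619137  0.14036221] [3.13641688e+00 1.75909325e-01 8.41272988e-05] [ 0.76880148  0.21814569 -4.66453595] 0.025408632404211245
```

View pics/w2.png

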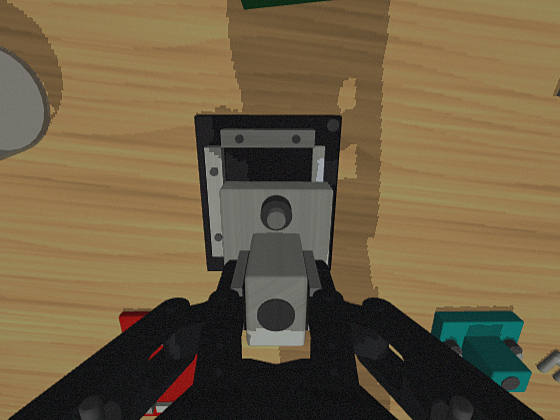

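The wrist view shows the head held straight above the black jig. Jig plate corners are at (195,115), (342,115) and (207,269), with the short stop at the top and the long stop on the left; both match the description.

Run:
```python
import pickle;from h import *
f=pickle.load(open("f2.pkl","rb"))["wrist"]
W=[ray(f,u,v,.01) for u,v in((195,115),(342,115),(207,269))]
print(fit([(.075,.062),(.075,-.062),(-.075,.062)],W))
W=[ray(f,u,v,.024) for u,v in((221,129),(315,129),(206,147))]
print(fit([(.064,.038),(.064,-.038),(.05,.052)],W))
# held head: plate top far corners
z=.1403-.0225
W=[ray(f,u,v,z) for u,v in((222,182),(333,183))]
print(fit([(.042,.03),(.042,-.03)],W))
```

```text
(array([0.52665225, 0.16731113]), np.float64(5.915249338377216), array([0.0017605 , 0.0015296 , 0.00237764]), np.float64(0.979281209323845))
(array([0.52644387, 0.16643482]), np.float64(6.577069116832262), array([0.00018544, 0.00114989, 0.00102535]), np.float64(0.9803016775045266))
(array([0.52973179, 0.16101384]), np.float64(5.78140817032133), array([0.00149327, 0.00149327]), np.float64(0.9502242026402438))
```

>>> step_arm --series '[[[0,-0.06,0.4,0,0,0,-1],[0,0,0.5,0,0,0,-1],[0,0,0.5,0,0,0,-1],[0,0,0.4,0,0,0,-1],[0,0,0.2,0,0,0,-1]]]'

```text
clock: 6.55
tool_pos: [0.5242, 0.1644, 0.0577]
tool_rot: [3.136, 0.177, -0.007]
wrist_force: [-0.2, -1.2, -4.1]
grip_width: 0.0252
gripper_force: 60.2
```

>>> step_arm --series '[[[0,0,0,0,0,0,-1],[0,0,0.05,0,0,0,-1],[0,0,0.03,0,0,0,-1],[0,0,0,0,0,0,-1],[0,0,0,0,0,0,-1]]]'

```text
clock: 6.97
tool_pos: [0.5265, 0.1652, 0.0583]
tool_rot: [-3.136, -0.178, -0.004]
wrist_force: [-0.1, 0.4, -3.6]
grip_width: 0.0251
gripper_force: 60.2
```

>>> step_arm --series '[[[0,0,0.03,0,0,0,-1],[0,0,0.03,0,0,0,-1],[0,0,0.03,0,0,0,-1],[0,0,0.02,0,0,0,-1],[0,0,0.02,0,0,0,-1]]]'

```text
clock: 7.38
tool_pos: [0.5256, 0.1651, 0.0517]
tool_rot: [3.136, 0.178, -0.0]
wrist_force: [-0.8, 0.4, -3.4]
grip_width: 0.0256
gripper_force: 60.2
```

>>> step_arm --series '[[[0,0,0.02,0,0,0,-1],[0,0,0.01,0,0,0,-1],[0,0,0,0,0,0,-1],[0,0,0,0,0,0,-1],[0,0,0,0,0,0,-1]]]'

```text
clock: 7.8
tool_pos: [0.5259, 0.1652, 0.0509]
tool_rot: [-3.137, -0.178, -0.001]
wrist_force: [-1.0, 0.2, -1.0]
grip_width: 0.0256
gripper_force: 60.3
```

>>> step_arm --series '[[[0,0,0.01,0,0,0,-1],[0,0,0.01,0,0,0,-1],[0,0,0,0,0,0,-1],[0,0,0,0,0,0,-1],[0,0,0,0,0,0,-1]]]'

```text
clock: 8.22
tool_pos: [0.5261, 0.1652, 0.0509]
tool_rot: [-3.136, -0.178, -0.002]
wrist_force: [-3.9, -0.2, 5.7]
grip_width: 0.0257
gripper_force: 61.1
```

Run:
```python
from cell import arm
import cv2,numpy as np,pickle
d={n:arm.grab_frame(n) for n in("scene","side","wrist")};pickle.dump(d,open("f3.pkl","wb"))
o=arm.get_obs();print(o["tool_pos"],o["tool_rot"],o["wrist_force"],o["moment"])
a=cv2.resize(d["scene"]["frame"][165:245,240:340],None,fx=4,fy=4,interpolation=2)
b=cv2.resize(d["wrist"]["frame"][60:330,150:380],(400,470),interpolation=2)
e=cv2.resize(d["side"]["frame"][175:240,230:320],None,fx=4,fy=4,interpolation=2)
W=np.zeros((600,800,3),np.uint8);W[:320,:400]=a;W[:470,400:]=b;W[330:590,:360]=e
cv2.imwrite("pics/c3.png",W)
```

```text
[0.52607369 0.1651941  0.0509276 ] [-3.13645506e+00 -1.78008831e-01 -1.69162551e-03] [-2.51298783 -1.54349314  6.43209977] [-8.60744903e-02  5.03412085e-01 -1.15860657e-04]
```

View pics/c3.png

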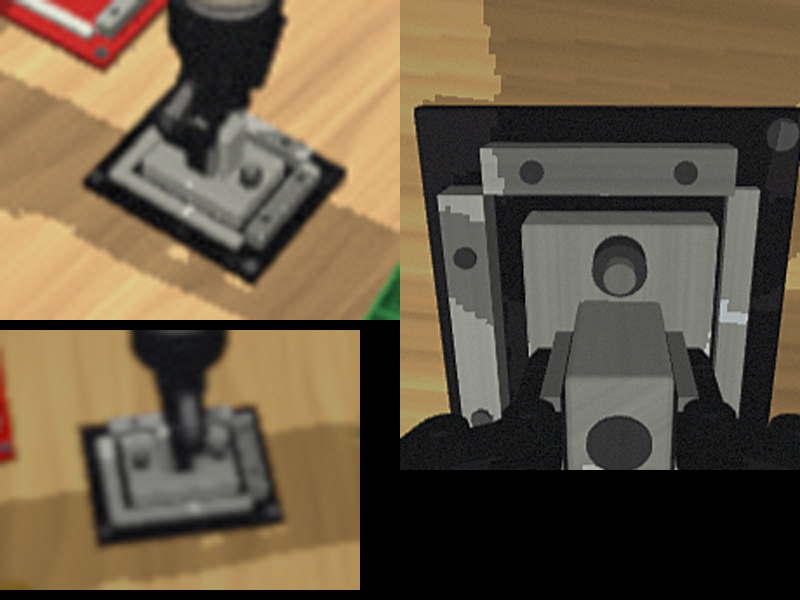

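The head is flat on the pocket floor with gaps to both stops visible (left and top in the wrist view). Next I slide toward the long stop.

>>> step_arm --series '[[[0,-0.03,0,0,0,0,-1],[0,-0.03,0,0,0,0,-1],[0,-0.03,0,0,0,0,-1],[0,-0.03,0,0,0,0,-1],[0,-0.03,0,0,0,0,-1]]]'

```text
clock: 8.78
tool_pos: [0.5264, 0.1707, 0.0509]
tool_rot: [3.136, 0.178, 0.005]
wrist_force: [1.4, -3.4, 4.9]
grip_width: 0.0258
gripper_force: 61.3
```

>>> step_arm --series '[[[0,-0.01,0,0,0,0,-1],[0,-0.01,0,0,0,0,-1],[0,-0.01,0,0,0,0,-1],[0,0,0,0,0,0,-1],[0,0,0,0,0,0,-1]]]'

```text
clock: 9.2
tool_pos: [0.5263, 0.1721, 0.0509]
tool_rot: [3.136, 0.178, 0.005]
wrist_force: [-0.2, -2.3, 5.7]
grip_width: 0.0251
gripper_force: 61.3
```

>>> step_arm --series '[[[0,-0.01,0,0,0,0,-1],[0,-0.01,0,0,0,0,-1],[0,-0.01,0,0,0,0,-1],[0,0,0,0,0,0,-1],[0,0,0,0,0,0,-1]]]'

```text
clock: 9.62
tool_pos: [0.5262, 0.1732, 0.051]
tool_rot: [3.136, 0.178, 0.005]
wrist_force: [0.4, -2.6, 5.7]
grip_width: 0.0252
gripper_force: 61.3
```

>>> step_arm --series '[[[0,-0.01,0,0,0,0,-1],[0,-0.01,0,0,0,0,-1],[0,-0.01,0,0,0,0,-1],[0,0,0,0,0,0,-1],[0,0,0,0,0,0,-1]]]'

```text
clock: 10.03
tool_pos: [0.5261, 0.1744, 0.0509]
tool_rot: [3.136, 0.178, 0.005]
wrist_force: [0.6, -2.5, 5.9]
grip_width: 0.0255
gripper_force: 61.3
```

>>> step_arm --series '[[[0,-0.01,0,0,0,0,-1],[0,-0.01,0,0,0,0,-1],[0,-0.01,0,0,0,0,-1],[0,0,0,0,0,0,-1],[0,0,0,0,0,0,-1]]]'

```text
clock: 10.45
tool_pos: [0.5259, 0.1756, 0.0509]
tool_rot: [3.136, 0.178, 0.005]
wrist_force: [1.1, -2.9, 4.5]
grip_width: 0.0254
gripper_force: 61.3
```

Run:
```python
from cell import arm
o=arm.get_obs();print(o["tool_pos"],o["wrist_force"],o["moment"])
```

```text
[0.52593113 0.17561832 0.05094387] [ 1.06381612 -2.88963979  4.54484968] [-0.33595183  0.09728454  0.04115666]
```

>>> step_arm --series '[[[0,-0.01,0,0,0,0,-1],[0,-0.01,0,0,0,0,-1],[0,0,0,0,0,0,-1],[0,0,0,0,0,0,-1],[0,0,0,0,0,0,-1]]]'

```text
clock: 10.87
tool_pos: [0.5258, 0.1764, 0.0509]
tool_rot: [3.136, 0.178, 0.005]
wrist_force: [1.6, -2.4, 4.6]
grip_width: 0.0255
gripper_force: 61.3
```

>>> step_arm --series '[[[0,-0.01,0,0,0,0,-1],[0,-0.01,0,0,0,0,-1],[0,0,0,0,0,0,-1],[0,0,0,0,0,0,-1],[0,0,0,0,0,0,-1]]]'

```text
clock: 11.28
tool_pos: [0.5258, 0.1766, 0.051]
tool_rot: [3.135, 0.177, 0.005]
wrist_force: [1.1, -3.4, 5.1]
grip_width: 0.0253
gripper_force: 61.3
```

Run:
```python
from cell import arm
o=arm.get_obs();print(o["tool_pos"],o["wrist_force"],o["moment"])
```

```text
[0.52580145 0.17663776 0.0509684 ] [ 1.1482771  -3.3724134   5.12084025] [-0.61640496  0.11249632  0.01714375]
```

>>> step_arm --series '[[[0,-0.01,0,0,0,0,-1],[0,-0.01,0,0,0,0,-1],[0,0,0,0,0,0,-1],[0,0,0,0,0,0,-1],[0,0,0,0,0,0,-1]]]'

```text
clock: 11.7
tool_pos: [0.5258, 0.1767, 0.051]
tool_rot: [3.133, 0.177, 0.005]
wrist_force: [0.5, -6.4, 5.8]
grip_width: 0.0257
gripper_force: 61.4
```

Run:
```python
from cell import arm
o=arm.get_obs();print(o["tool_pos"],o["tool_rot"],o["wrist_force"],o["moment"])
```

```text
[0.52576517 0.17670677 0.05098278] [3.13345849 0.17717756 0.00508881] [ 0.45586853 -6.36441754  5.7505584 ] [-0.88115096  0.07683953  0.02562431]
```

>>> step_arm --series '[[[0.03,0,0.0,0,0,0,-1],[0.03,0,0.0,0,0,0,-1],[0.03,0,0.0,0,0,0,-1],[0.03,0,0,0,0,0,-1],[0,0,0,0,0,0,-1]]]'

```text
clock: 12.12
tool_pos: [0.5287, 0.177, 0.051]
tool_rot: [3.133, 0.177, -0.002]
wrist_force: [-5.6, -7.6, 10.3]
grip_width: 0.0259
gripper_force: 62.0
```

>>> step_arm --series '[[[0.01,0,0,0,0,0,-1],[0.01,0,0,0,0,0,-1],[0.01,0,0,0,0,0,-1],[0,0,0,0,0,0,-1],[0,0,0,0,0,0,-1]]]'

```text
clock: 12.53
tool_pos: [0.5296, 0.1771, 0.051]
tool_rot: [3.133, 0.177, -0.003]
wrist_force: [-6.8, -7.7, 10.2]
grip_width: 0.0252
gripper_force: 62.0
```

>>> step_arm --series '[[[0.01,0,0,0,0,0,-1],[0.01,0,0,0,0,0,-1],[0.01,0,0,0,0,0,-1],[0,0,0,0,0,0,-1],[0,0,0,0,0,0,-1]]]'

```text
clock: 12.95
tool_pos: [0.5308, 0.1772, 0.051]
tool_rot: [3.133, 0.177, -0.003]
wrist_force: [-6.8, -7.2, 10.4]
grip_width: 0.0251
gripper_force: 62.0
```

Run:
```python
from cell import arm
o=arm.get_obs();print(o["tool_pos"],o["tool_rot"],o["wrist_force"],o["moment"])
```

```text
[0.5307901  0.17724794 0.05100443] [ 3.13285852e+00  1.77434233e-01 -2.87708658e-03] [-6.75363066 -7.15573881 10.40261056] [-1.03494878  0.84189296 -0.05153696]
```

>>> step_arm --series '[[[0.01,0,0,0,0,0,-1],[0.01,0,0,0,0,0,-1],[0.01,0,0,0,0,0,-1],[0.01,0,0,0,0,0,-1],[0,0,0,0,0,0,-1]]]'

```text
clock: 13.37
tool_pos: [0.5324, 0.1774, 0.051]
tool_rot: [3.133, 0.177, -0.003]
wrist_force: [-6.1, -7.7, 10.0]
grip_width: 0.0257
gripper_force: 62.0
```

>>> step_arm --series '[[[0.01,0,0,0,0,0,-1],[0.01,0,0,0,0,0,-1],[0,0,0,0,0,0,-1],[0,0,0,0,0,0,-1],[0,0,0,0,0,0,-1]]]'

```text
clock: 13.78
tool_pos: [0.533, 0.1775, 0.051]
tool_rot: [3.133, 0.177, -0.004]
wrist_force: [-7.3, -8.6, 11.4]
grip_width: 0.0256
gripper_force: 62.1
```

>>> step_arm --series '[[[0.01,0,0,0,0,0,-1],[0.01,0,0,0,0,0,-1],[0,0,0,0,0,0,-1],[0,0,0,0,0,0,-1],[0,0,0,0,0,0,-1]]]'

```text
clock: 14.2
tool_pos: [0.533, 0.1775, 0.051]
tool_rot: [3.133, 0.177, -0.007]
wrist_force: [-9.8, -7.8, 12.7]
grip_width: 0.0254
gripper_force: 62.3
```

Run:
```python
from cell import arm
o=arm.get_obs();print(o["tool_pos"],o["tool_rot"],o["wrist_force"],o["moment"])
```

```text
[0.53301457 0.17750531 0.05104261] [ 3.13258659  0.17741183 -0.00650288] [-9.7580475  -7.77287918 12.71819468] [-1.04316679  1.18103892 -0.06417889]
```

>>> step_arm --series '[[[0.02,-0.02,0.01,0,0,0,-1],[0.02,-0.02,0.01,0,0,0,-1],[0,0,0,0,0,0,-1],[0,0,0,0,0,0,-1],[0,0,0,0,0,0,-1]]]'

```text
clock: 14.62
tool_pos: [0.5331, 0.1776, 0.0511]
tool_rot: [3.129, 0.177, -0.012]
wrist_force: [-15.5, -13.1, 20.0]
grip_width: 0.0252
gripper_force: 63.2
```

```bash
cat > st.py <<'E'
from cell import arm
from scipy.spatial.transform import Rotation as R
import numpy as np
o=arm.get_obs();M=R.from_rotvec(o["tool_rot"]).as_matrix();np.set_printoptions(precision=4,suppress=True)
print(o["tool_pos"],"F tool",M.T@o["wrist_force"],"M tool",M.T@o["moment"],"M",o["moment"],"\n x",M[:,0],"y",M[:,1],"z",M[:,2],"yaw",np.degrees(np.arctan2(M[1,0],M[0,0])))
E
python3 st.py
```

```text
[0.5331 0.1776 0.0511] F tool [-17.0334  11.4324 -19.7739] M tool [-1.4991 -2.2183  0.0004] M [-1.7399  2.0349 -0.0035] 
 x [ 0.9936  0.1128 -0.0081] y [ 0.1129 -0.9936  0.0069] z [-0.0073 -0.0078 -0.9999] yaw 6.478893650936202
```

>>> step_arm --series '[[[0,0,0,0.04,0.05,0,-1],[0,0,0,0.04,0.05,0,-1],[0,0,0,0,0,0,-1],[0,0,0,0,0,0,-1],[0,0,0,0,0,0,-1]]]'

```text
clock: 15.03
tool_pos: [0.533, 0.1774, 0.0509]
tool_rot: [3.136, 0.178, 0.0]
wrist_force: [-15.6, -13.1, 19.4]
grip_width: 0.0257
gripper_force: 63.3
```

```bash
python3 st.py
```

```text
[0.533  0.1774 0.0509] F tool [-16.9304  11.2263 -19.4484] M tool [-1.7323 -2.461   0.0458] M [-1.9991  2.2497 -0.0467] 
 x [0.9936 0.1129 0.0001] y [ 0.1129 -0.9936  0.0003] z [ 0.0001 -0.0003 -1.    ] yaw 6.483120701307594
```

>>> step_arm --series '[[[0.015,-0.02,0.005,0.02,0.02,0,-1],[0.015,-0.02,0.005,0.02,0.02,0,-1],[0,0,0,0,0,0,-1],[0,0,0,0,0,0,-1],[0,0,0,0,0,0,-1]]]'

```text
clock: 15.45
tool_pos: [0.533, 0.1775, 0.0509]
tool_rot: [3.136, 0.178, 0.001]
wrist_force: [-18.1, -17.3, 23.5]
grip_width: 0.0255
gripper_force: 63.8
```

```bash
python3 st.py
python3 - <<'E'
from cell import arm
import cv2,numpy as np
d={n:arm.grab_frame(n) for n in("scene","side","wrist")}
a=cv2.resize(d["scene"]["frame"][165:245,240:340],None,fx=4,fy=4,interpolation=2)
b=cv2.resize(d["wrist"]["frame"][60:330,150:380],(400,470),interpolation=2)
e=cv2.resize(d["side"]["frame"][175:240,230:320],None,fx=4,fy=4,interpolation=2)
W=np.zeros((600,800,3),np.uint8);W[:320,:400]=a;W[:470,400:]=b;W[330:590,:360]=e
cv2.imwrite("pics/c4.png",W)
E
```

```text
[0.533  0.1775 0.0509] F tool [-19.9193  15.1099 -23.5419] M tool [-2.4721 -3.1642  0.0371] M [-2.8135  2.8649 -0.0388] 
 x [0.9936 0.1129 0.0004] y [ 0.1129 -0.9936  0.0002] z [ 0.0004 -0.0002 -1.    ] yaw 6.481835498157406
```

View pics/c4.png

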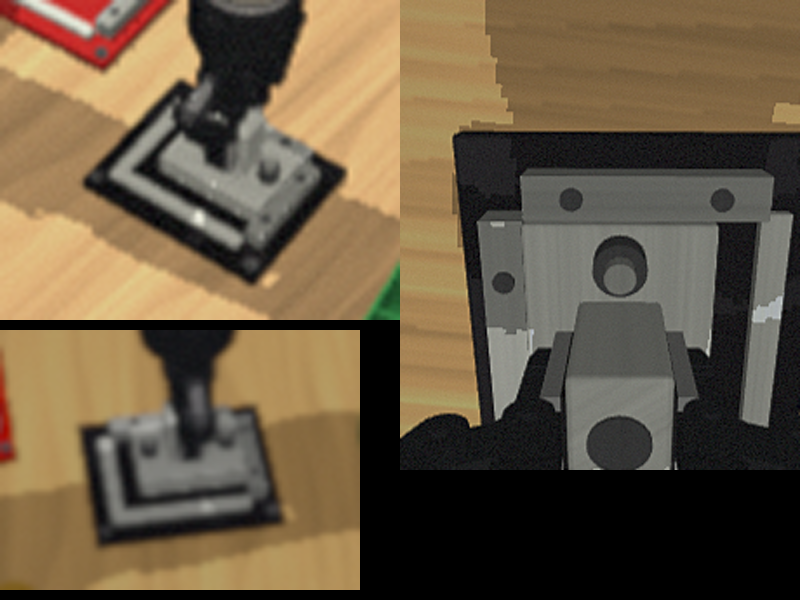

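The head is in the corner: no gap shows at the top stop (wrist crop, y≈222) or the left stop (x≈525). The tool is vertical, with pushes of about 20 N in x and 15 N in y. I'm handing the job in.

```bash
python3 -c "
from cell import arm
print(arm.job_done())"
```

```text
the job is handed in; nothing more can be done
None
```

The rectangular head was set down flat in the black jig's pocket, slid against the long stop and then the short one, and the job was handed in with it still gripped and pushed at about 20 N (x) and 15 N (y); no verdict came back.

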